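# Move the push-in stop end to the open cooling-water outlet

## Task

The capped outlet of the cooling-water manifold is wanted for an instrument, so move its metal stop end to the open outlet. Squeeze the red release collar in against the cap and draw the cap off its tube, push it onto the open tube past the seal until it is fully home and, once let go, its collar springs back out; then give the cap's body a tug (about 12 N, for a moment) to see that it has gripped, and leave it there. Keep all forces on the tubes below 25 N, and leave everything else on the bench where it is.

Things in the scene. Friction and masses are not known exactly. Their poses are not given: they have to be found in the camera images.
- cap_centre (a point): Middle of the stop end's body, on its axis. The stop end is a round plated-metal push-in cap, 39 mm in diameter, with dark grip rings and a red plastic collar at its mouth, about 0.33 kg. x runs along its axis out of the mouth, towards the manifold while it sits on a tube (it may be turned about x). From here along x: flat closed end at -24 mm, front rim of the metal body at +24 mm.
- cap: The same stop end, with its origin inside on its axis where the tube's tip stops, 10 mm behind cap_centre. Bore 17 mm, for a 15 mm tube. Inside, measured from this stop: a seal at 10 mm that drags on the tube with about 5 N and takes 8 to 13 N to push in over the tip, and the gripping jaws at 17 mm. A gripped cap has about 1.5 mm of play along the tube.
- collar_face (a point): Centre of the outer face of the red release collar: a flat ring 39 mm in diameter and 5 mm thick that stands 6 mm clear of the body; at rest 35 mm from cap_centre, so cap and collar are 59 mm long over all, 54 mm squeezed. The tube passes through it: a finger on its upper half from above must keep its tip 9 mm or more above the axis.
- collar (a joint): Collar pressed in, m: 0 with no tube in the cap, 0.0005 to 0.0023 with the jaws in a tube's groove (gripped), about 0.0035 while they ride on the tube's end, 0.0053 fully in. Spring: about 0.6 N to start, 3.6 N at 0.0042, where the jaws let go, 4.4 N fully in; a squeeze of 15 to 25 N holds it in surely. Pulling the cap by its collar presses it in as well and lets the tube go.
- collet (a joint): How far collar and jaws together are drawn out of the cap's body, m: 0 to 0.002. A spring keeps it at 0; it is drawn out when a gripped cap is pulled away from its tube held by its metal body, 0.0015 at a pull of 3 N beyond the seal's drag, so at 8 to 10 N in all. It may stay drawn out afterwards.
- outlet_a: Outlet that bears the stop end at the start: valve with a blue lever (top 29 mm above the axis), 100 mm above the table. Origin on the axis, on the face of the 27 mm steel nut where a level steel tube, 15 mm, comes out; x points into the manifold, z up. The tube's bevelled tip is at x = -88 mm, its dark groove 14 to 19.5 mm from the tip. The cap sits here with cap_centre at x = -78 mm.
- outlet_b: The open outlet, where the stop end must go: same valve, axes and tube, but this tube was cut by hand and is anything from 80 to 104 mm long, so the cap comes home with cap_centre between x = -70 and -94 mm: feel for the stop. The tip tapers from 15 to 9.6 mm over 8 mm. With the collar squeezed in only the seal resists; without, pushing on takes 12 to 16 N.
- outlet_c: Third outlet, in use: its tube carries a white elbow with blue collars that reaches to x = -104 mm and 19 mm above the axis. Leave it. The three outlets stand side by side 100 mm apart, in any order, with the same axes; the brass bar behind them is 35 to 75 mm behind the nuts' faces and 20 mm above the axis.
- coupler: Spare white coupler with blue collars lying on the table under the tubes, 62 mm long, 39 mm high. Leave.
- vblock: Small wooden tube cradle on the table before the outlets, 50 x 90 x 24 mm. Leave.
- wrench: Wrench, 180 mm, lying. Leave.
- screwdriver: Screwdriver, lying. Leave.
- jar: Amber jar with red lid, 72 mm wide, 100 mm high. Leave.
- flask: Amber bottle, 68 mm wide, 170 mm high. Leave.
- mug: Blue mug, 80 mm wide, 90 mm high. Leave.
- meter: Yellow multimeter lying, 150 x 75 x 45 mm. Leave.
There are look-alikes about, which are no part of the job. Leave any orange look-alike of the cap alone.

How it is judged:
By the outcome, as a careful person would: the job done as asked, in the order asked, and still so for the second after the job is handed in, with the robot touching nothing.
It also fails if it takes over 72 s, if anything falls off the work surface, if the arm or the gripper's body presses on something with over 40 N, if the wrist force passes 120 N, or if a joint passes its speed limit or range.

## Robot

A 6-joint arm with a two-finger parallel gripper is mounted at the origin on the work surface. World frame = base frame: x ahead of the robot, y to its left, z up, the work surface at z = 0. Lengths are in m, angles in rad, forces in N, time in s.
With the tool pointing down it reaches from about 0.325 to 0.775 m from the base axis. Payload 5.5 kg.
Tool frame: the origin (TCP) lies between the finger pads; the fingertips stand 8 mm ahead of it and the grasp point (between the pads) lies 11 mm behind it (tcp_to_tips is the distance from the TCP to the fingertips, in m); z points along the fingers, y is the direction in which the jaws open and shut (so a half turn about z gives the same grasp; the last joint's range is limited). The gripper opens to 88 mm and grips with 3 to 60 N. Pads are 20 mm wide; open, the fingers measure 115 mm over their backs; the gripper's body (75 mm by 178 mm) begins 61 mm behind the grasp point.
Start: joints at [-1.372, 0.091, 1.231, -0, 1.82, -0.057], TCP at [0.152, -0.58, 0.231] pointing down, gripper open.
Joint ranges: [-2.87, 2.87], [-0.86, 2.18], [0.17, 2.46], [-1.51, 4.65], [0.06, 2.69], [-2.65, 2.65]. Speed limits (rad/s): [2.57, 2.57, 3.01, 3.14, 3.14, 3.14].

## Interface

Orientations are given as a unit quaternion [w, x, y, z].
In Python, from bench import * gives the robot as it stands. Calls block until the motion is done:
- move_to(position, orientation): joint-space move of the TCP to a pose.
- move_l(position, speed=0.15, orientation=None): straight line of the TCP; orientation=None keeps the orientation; speed is the mean speed in m/s.
- movej(angles): joint-space move.
- gripper_open() and close(): open the fingers fully, or close them until they stop; the grip force is fixed at half the most.
- hold(seconds).
- inverse_kinematics(position, orientation): joint angles nearest the present ones, or None.
- state(): the state.
- get_image(name): name is "scene" or "top" or "wrist"; returns a dict with "frame" (384x512x3 uint8, blue, green, red), "depth" (384x512 float32, m along the optical axis (not along the pixel's ray), 0 where there is no reading), "camera_matrix" (3x3 intrinsics, pixels), "k1" (the pictures are not rectified: a ray, as slopes to the right and down, at radius r is drawn at 1 + k1 r^2 times it, then the intrinsics apply), "view" (4x4, takes a point from world to camera coordinates). Camera axes: x right, y up, looking along -z (the intrinsics and any distortion apply to the point x, -y, -z); pixel columns grow to the right and rows downward; lengths in m; the calibration is good to about 2 mm. A picture is of the moment at which its call begins.
A pose or a line that the arm cannot do raises IKError and nothing moves.
- job_done(): hands the job in, once; it reports no verdict.
The state is a dict: "time": time; "joint_pos": joint angles; "dq": joint speeds; "joint_torque": joint torques, N m; "ee_pos": TCP position; "ee_rot": TCP orientation; "ft_force": force on the tool from outside, world axes, zero at the start; "moment": the same for the moment, N m; "finger_gap": finger opening in m.
Only numpy, scipy, OpenCV 4.12 (cv2) and the standard library are available. Lean on these libraries where they do the work, as an engineer would, in place of code of your own. Each camera call takes 0.05 s, during which the arm holds its last target. There are 200 camera calls.

## Working session

There is one attempt and no reset: what is moved stays moved. The work goes in short steps, each a Python script; the robot and the scene stay as the last script left them, time stands still between calls to the robot, and variables do not carry over. Pictures are saved under pics/ and viewed, about 8 in all and at most 12, crops included, and the job is handed in when it is done.

```bash
mkdir -p pics
cat > h.py <<'E'
from bench import *
import numpy as np, cv2
def pix2w(im,u,v,d=None):
    K=np.array(im["camera_matrix"]);k1=im["k1"]
    if d is None:
        p=im["depth"][int(v)-1:int(v)+2,int(u)-1:int(u)+2]; p=p[p>0]; d=np.median(p) if len(p) else np.nan
    xd=np.array([(u-K[0,2])/K[0,0],(v-K[1,2])/K[1,1]]); x=xd.copy()
    for _ in range(20): x=xd/(1+k1*(x@x))
    c=np.array([x[0]*d,-x[1]*d,-d,1]); return (np.linalg.inv(np.array(im["view"]))@c)[:3]
def cloud(im):
    d=im["depth"];h,w=d.shape;K=np.array(im["camera_matrix"]);k1=im["k1"]
    u,v=np.meshgrid(np.arange(w),np.arange(h)); xd=np.stack([(u-K[0,2])/K[0,0],(v-K[1,2])/K[1,1]],-1);x=xd
    for _ in range(20): x=xd/(1+k1*(x**2).sum(-1,keepdims=True))
    c=np.stack([x[...,0]*d,-x[...,1]*d,-d,np.ones_like(d)],-1)
    P=(c@np.linalg.inv(np.array(im["view"])).T)[...,:3]; P[d<=0]=np.nan; return P
def snap(n,f):
    im=get_image(n); cv2.imwrite("pics/"+f+".png",im["frame"]); np.save("pics/"+f+".npy",im,allow_pickle=True); return im
def load(f): return np.load("pics/"+f+".npy",allow_pickle=True).item()
E
ls
python3 - <<'E'
from h import *
s=state();print({k:np.round(v,3) for k,v in s.items()})
a=snap("top","top0");b=snap("scene","scene0");snap("wrist","wrist0")
cv2.imwrite("pics/both.png",np.hstack([cv2.resize(x["frame"],(400,300)) for x in(a,b)]))
for x in(a,b):print(np.round(np.linalg.inv(x["view"]),2).tolist())
E
```

```text
h.py
pics
{'time': np.float64(0.0), 'joint_pos': array([-1.372,  0.092,  1.232, -0.   ,  1.82 , -0.057]), 'dq': array([ 0.001,  0.   , -0.001, -0.001,  0.   , -0.001]), 'joint_torque': array([-3.0000e-03, -4.4646e+01, -4.0645e+01,  6.9000e-02,  3.0000e-02,
       -0.0000e+00]), 'ee_pos': array([ 0.152, -0.58 ,  0.23 ]), 'ee_rot': array([-0.001,  0.992,  0.128, -0.   ]), 'ft_force': array([-0.816,  0.197,  0.27 ]), 'moment': array([-0.044,  0.036,  0.002]), 'finger_gap': np.float64(0.088)}
[[0.01, 0.99, -0.16, 0.39], [-1.0, 0.01, -0.0, -0.02], [0.0, 0.16, 0.99, 1.17], [0.0, 0.0, 0.0, 1.0]]
[[0.34, -0.61, 0.72, 1.63], [0.94, 0.23, -0.26, -0.39], [-0.01, 0.76, 0.65, 1.08], [0.0, 0.0, 0.0, 1.0]]
```

View pics/top0.png

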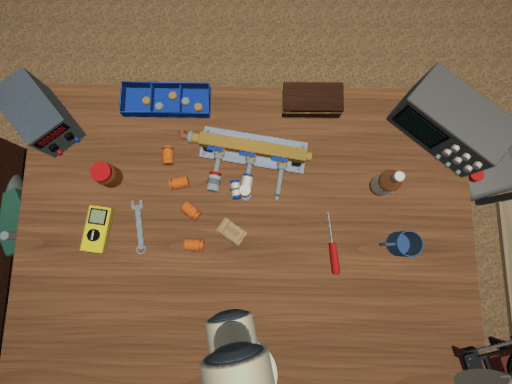

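View pics/scene0.png

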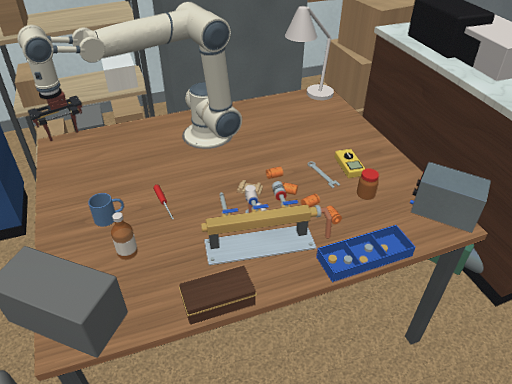

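The top view shows the manifold at about (255,148). The metal cap is on the left tube (215,180), the elbow on the middle one (247,185), and the open tube is on the right, with its tip near (278,197).

Run:
```python
from h import *
im=load("top0");P=cloud(im)
c=im["frame"][110:230,160:330];cv2.imwrite("pics/crop.png",cv2.resize(c,None,fx=4.6,fy=4.6,interpolation=cv2.INTER_CUBIC))
for n,(u,v) in dict(barL=(200,139),barR=(305,155),capend=(213,188),capfront=(216,172),b1=(278,195),b2=(280,183),b3=(282,172)).items(): print(n,np.round(pix2w(im,u,v),4))
# tube/cap ridge points: per row, max z
for v in range(160,202,2):
    r=[]
    for lo,hi in((203,228),(270,292)):
        q=P[v,lo:hi]; m=q[:,2]>0.085
        r.append((int(m.sum()),np.round(q[m].mean(0),3).tolist(),np.round(q[m][:,2].max(),3)) if m.any() else None)
    print(v,r)
```

```text
barL [0.7174 0.1397 0.12  ]
barR [ 0.6705 -0.1854  0.1202]
capend [0.564  0.0949 0.1187]
capfront [0.6148 0.0878 0.1139]
b1 [ 0.5471 -0.1035  0.1054]
b2 [ 0.5844 -0.1095  0.1067]
b3 [ 0.6192 -0.1158  0.1062]
160 [(7, [0.656, 0.081, 0.101], np.float64(0.107)), (21, [0.653, -0.111, 0.123], np.float64(0.132))]
162 [(5, [0.648, 0.086, 0.106], np.float64(0.108)), (10, [0.648, -0.116, 0.12], np.float64(0.13))]
164 [(5, [0.642, 0.086, 0.107], np.float64(0.109)), (11, [0.643, -0.115, 0.112], np.float64(0.117))]
166 [(5, [0.636, 0.086, 0.106], np.float64(0.11)), (9, [0.637, -0.115, 0.112], np.float64(0.117))]
168 [(5, [0.629, 0.089, 0.106], np.float64(0.109)), (9, [0.631, -0.112, 0.111], np.float64(0.118))]
170 [(5, [0.623, 0.089, 0.107], np.float64(0.111)), (7, [0.626, -0.116, 0.105], np.float64(0.109))]
172 [(8, [0.614, 0.093, 0.116], np.float64(0.12)), (5, [0.619, -0.113, 0.105], np.float64(0.108))]
174 [(11, [0.61, 0.088, 0.107], np.float64(0.113)), (5, [0.613, -0.11, 0.106], np.float64(0.108))]
176 [(11, [0.602, 0.093, 0.115], np.float64(0.119)), (5, [0.607, -0.11, 0.105], np.float64(0.1
[... 336 characters left out ...]
, np.float64(0.119)), (5, [0.581, -0.106, 0.106], np.float64(0.108))]
186 [(13, [0.571, 0.096, 0.115], np.float64(0.123)), (5, [0.575, -0.103, 0.105], np.float64(0.108))]
188 [(12, [0.564, 0.097, 0.116], np.float64(0.121)), (5, [0.569, -0.103, 0.107], np.float64(0.112))]
190 [(12, [0.559, 0.097, 0.11], np.float64(0.12)), (5, [0.562, -0.103, 0.107], np.float64(0.109))]
192 [(3, [0.556, 0.088, 0.091], np.float64(0.097)), (5, [0.557, -0.1, 0.105], np.float64(0.108))]
194 [None, (5, [0.55, -0.1, 0.105], np.float64(0.109))]
196 [None, (4, [0.544, -0.099, 0.105], np.float64(0.108))]
198 [None, (4, [0.537, -0.099, 0.108], np.float64(0.11))]
200 [None, (4, [0.532, -0.099, 0.104], np.float64(0.107))]
```

View pics/crop.png

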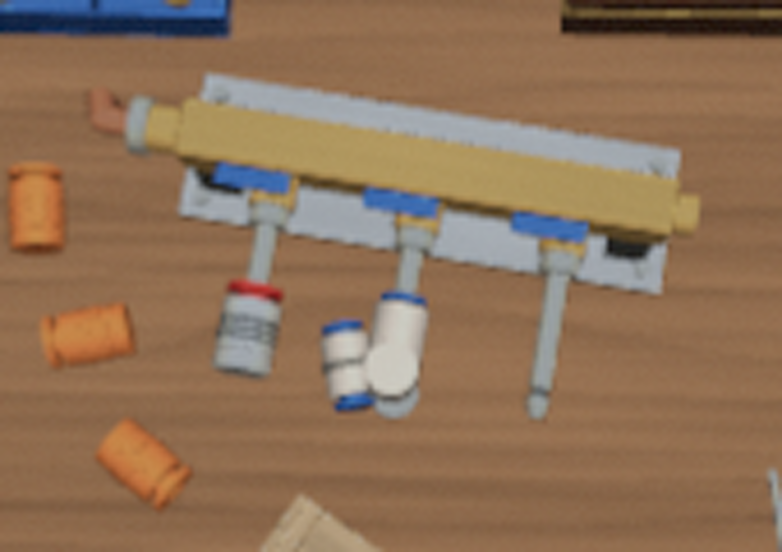

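The crop shows the cap with its red collar at the A tube, tilted about -0.15 rad, the elbow in the middle, and the bare B tube with its groove visible. I'll go above A and then above B for a close look at each.

```bash
cat >> h.py <<'E'
from scipy.spatial.transform import Rotation as Ro
def down(th):
    s,c=np.sin(th),np.cos(th); q=Ro.from_matrix(np.array([[-s,c,0],[c,s,0],[0,0,-1]])).as_quat(); return [q[3],q[0],q[1],q[2]]
E
python3 - <<'E'
from h import *
Y=-0.148
def go(p):
    print(np.round(inverse_kinematics(p,down(Y)),2)); move_to(p,down(Y))
go([0.545,0.095,0.28]); a=snap("wrist","wa")
go([0.51,-0.10,0.28]); b=snap("wrist","wb")
s=state();print(s["time"],s["joint_pos"],s["ft_force"])
cv2.imwrite("pics/wab.png",np.vstack([a["frame"],b["frame"]])[::1,:])
big=np.hstack([a["frame"],b["frame"]]);cv2.imwrite("pics/wab.png",cv2.resize(big,(800,300),interpolation=cv2.INTER_AREA))
E
```

```text
[ 0.11 -0.02  1.26 -0.    1.9   0.26]
[-0.26 -0.11  1.34 -0.    1.91 -0.11]
3.8167 [-2.57335115e-01 -1.08455635e-01  1.34132757e+00  6.81531779e-04
  1.90865924e+00 -1.10234676e-01] [ 0.10240385 -0.01685123 -0.7396035 ]
```

View pics/wab.png

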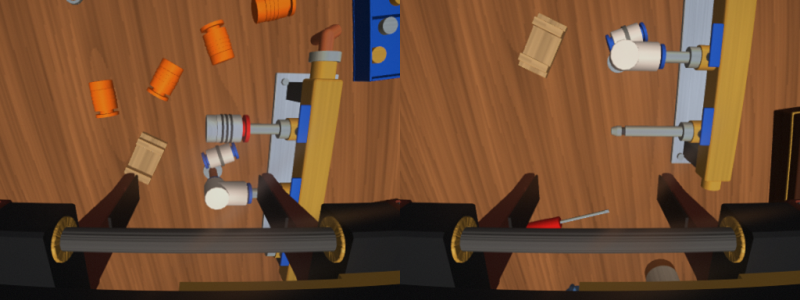

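Both outlets are clear. In the left half the cap's closed end is at (205,128) and its red collar at (246,128). In the right half the B tip is at (612,131) and the nut at (683,131). I'll get the axes from the depth cloud.

Run:
```python
from h import *
Y=-0.148;ex=np.array([np.cos(Y),np.sin(Y)]);ey=np.array([-ex[1],ex[0]])
s=1/0.78125
def ana(f,r0,r1,c0,c1,u0=0):
    im=load(f);P=cloud(im)[int(r0*s):int(r1*s),int((c0-u0)*s):int((c1-u0)*s)].reshape(-1,3)
    C=im["frame"][int(r0*s):int(r1*s),int((c0-u0)*s):int((c1-u0)*s)].reshape(-1,3).astype(int)
    m=P[:,2]>0.086;P=P[m];C=C[m];a=P[:,:2]@ex;b=P[:,:2]@ey
    red=(C[:,2]>110)&(C[:,1]<60)&(C[:,0]<80)
    if red.sum():print("red",red.sum(),np.percentile(a[red],[2,50,98]).round(4),np.median(b[red]).round(4))
    for x in np.arange(np.floor(a.min()*250)/250,a.max(),0.004):
        k=(a>=x)&(a<x+.004)
        if k.sum()>3: print(f, round(x+.002,3),k.sum(),"b",b[k].min().round(4),b[k].max().round(4),"mid",((b[k].min()+b[k].max())/2).round(4),"z",np.percentile(P[k,2],97).round(4))
    print("amin",np.sort(a)[:5].round(4))
ana("wa",108,148,195,285);ana("wb",115,148,605,690,400)
```

```text
red 223 [0.5863 0.5904 0.5937] 0.1858
wa 0.534 58 b 0.1672 0.2009 mid 0.1841 z 0.1136
wa 0.538 129 b 0.1645 0.2019 mid 0.1832 z 0.119
wa 0.542 120 b 0.1654 0.2016 mid 0.1835 z 0.1189
wa 0.546 129 b 0.1649 0.2016 mid 0.1832 z 0.1189
wa 0.55 134 b 0.1644 0.2022 mid 0.1833 z 0.1187
wa 0.554 137 b 0.1649 0.2022 mid 0.1836 z 0.1188
wa 0.558 135 b 0.1647 0.2025 mid 0.1836 z 0.1194
wa 0.562 140 b 0.1641 0.2026 mid 0.1833 z 0.119
wa 0.566 126 b 0.166 0.2021 mid 0.184 z 0.1194
wa 0.57 127 b 0.1642 0.2027 mid 0.1834 z 0.1193
wa 0.574 136 b 0.1657 0.202 mid 0.1839 z 0.1184
wa 0.578 132 b 0.1658 0.2022 mid 0.184 z 0.1182
wa 0.582 133 b 0.1656 0.202 mid 0.1838 z 0.1182
wa 0.586 39 b 0.1724 0.1936 mid 0.183 z 0.1146
wa 0.59 197 b 0.1648 0.2021 mid 0.1835 z 0.1176
wa 0.594 93 b 0.1656 0.202 mid 0.1838 z 0.118
wa 0.598 30 b 0.1765 0.1894 mid 0.1829 z 0.1076
wa 0.602 47 b 0.1763 0.1893 mid 0.1828 z 0.1075
wa 0.606 49 b 0.1765 0.1895 mid 0.183 z 0.1074
wa 0.61 47 b 0.1763 0.1893 mid 0.1828 z 0.1073
wa 0.614 48 b 0.1766 0.1895 mid 0.183 z 0.1075
wa 0.618 48 b 0.1764 0.1895 mid 0.183 z 0.1073
wa 0.622 4
[... 1162 characters left out ...]
.1081
wb 0.602 45 b -0.0239 -0.0105 mid -0.0172 z 0.1075
wb 0.606 48 b -0.0237 -0.0106 mid -0.0171 z 0.1074
wb 0.61 50 b -0.0236 -0.0105 mid -0.017 z 0.108
wb 0.614 41 b -0.0235 -0.0102 mid -0.0169 z 0.1079
wb 0.618 52 b -0.0237 -0.0105 mid -0.0171 z 0.1073
wb 0.622 45 b -0.0234 -0.0106 mid -0.017 z 0.1076
wb 0.626 45 b -0.0234 -0.0104 mid -0.0169 z 0.1073
wb 0.63 48 b -0.0237 -0.0103 mid -0.017 z 0.1073
wb 0.634 58 b -0.0312 -0.0057 mid -0.0184 z 0.1079
wb 0.638 165 b -0.031 -0.0043 mid -0.0176 z 0.1132
wb 0.642 88 b -0.03 -0.0044 mid -0.0172 z 0.1133
wb 0.646 27 b -0.0299 -0.0044 mid -0.0171 z 0.1121
wb 0.65 7 b -0.0341 -0.0042 mid -0.0191 z 0.1018
amin [0.5371 0.5371 0.5371 0.5371 0.5372]
```

```bash
cat >> h.py <<'E'
Y0=-0.148;e0=np.array([np.cos(Y0),np.sin(Y0)]);n0=np.array([-e0[1],e0[0]])
Y=-0.158;U=np.array([np.cos(Y),np.sin(Y),0])
CA=np.r_[0.5591*e0+0.1835*n0,0.100]   # cap_centre at A
TB=np.r_[0.537*e0-0.0160*n0,0.100]    # tip of B
HB=TB+0.010*U                         # cap_centre home at B
def rep(t=""):
    s=state();print(t,"t%.2f gap%.4f F%s ee%s Fax%.1f"%(s["time"],s["finger_gap"],np.round(s["ft_force"],1),np.round(s["ee_pos"],4),s["ft_force"]@U));return s
E
python3 - <<'E'
from h import *
print(CA,TB)
p=CA+0.0015*U; z=0.118
move_to(np.r_[p[:2],0.20],down(Y)); rep()
move_l(np.r_[p[:2],z],0.12); rep("down")
close(); rep("closed"); hold(0.2); s=rep("closed")
if s["finger_gap"]<0.0565 and s["finger_gap"]>0.050:
    for d in (0.008,0.020,0.058):
        move_l(np.r_[(p-d*U)[:2],z],0.04); rep(d)
a=snap("wrist","w2"); b=snap("scene","s2")
cv2.imwrite("pics/v2.png",np.hstack([cv2.resize(a["frame"],(400,300)),cv2.resize(b["frame"][150:270,180:340],(400,300))]))
E
```

```text
[0.58004687 0.09904892 0.1       ] [ 0.52877014 -0.09501126  0.1       ]
 t4.72 gap0.0878 F[-0.2 -1.  -1. ] ee[0.5816 0.0986 0.2007] Fax-0.1
down t5.55 gap0.0878 F[-0.1 -0.4  0.2] ee[0.582  0.0986 0.119 ] Fax0.0
closed t6.22 gap0.0517 F[-2.3 -0.3  4.8] ee[0.5815 0.099  0.1189] Fax-2.2
closed t6.42 gap0.0513 F[-2. -0.  6.] ee[0.5815 0.099  0.1188] Fax-2.0
0.008 t6.77 gap0.0516 F[ 0.6 -1.   5.6] ee[0.5737 0.1002 0.1186] Fax0.8
0.02 t7.22 gap0.0514 F[ 1.5 -1.1  6.1] ee[0.5616 0.1021 0.1185] Fax1.7
0.058 t8.32 gap0.0511 F[-1.1 -0.5 -4.2] ee[0.5244 0.1079 0.1181] Fax-1.0
```

View pics/v2.png

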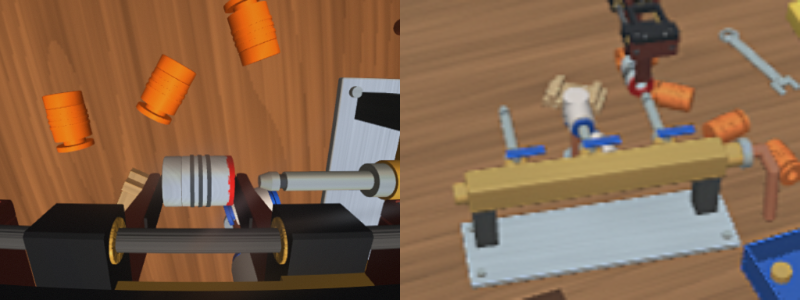

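The cap is off the tube and held between the fingers. In the left half it spans columns 163–235, and A's bare tip is at (262,181). Now I'll measure how the cap sits in the grip.

Run:
```python
from h import *
s=1/0.78125
im=load("w2");V=np.array([-U[1],U[0],0])
P=cloud(im)[int(150*s):int(212*s),int(155*s):int(400*s)].reshape(-1,3);P=P[P[:,2]>.075]
g=np.array(state()["ee_pos"]);d=P-np.r_[g[:2],0.1];a=d@U;b=d@V
for x in np.arange(-.04,.12,.004):
    k=(a>=x)&(a<x+.004)
    if k.sum()>3: print(round(x+.002,3),k.sum(),b[k].min().round(4),b[k].max().round(4),"z",np.percentile(P[k,2],[3,98]).round(4), "btop",np.median(b[k][P[k,2]>np.percentile(P[k,2],90)]).round(4))
```

```text
-0.03 82 0.0084 0.011 z [0.1097 0.132 ] btop 0.01
-0.026 651 -0.0175 0.0191 z [0.1021 0.1429] btop 0.0034
-0.022 472 -0.0177 0.0193 z [0.0977 0.1179] btop -0.0001
-0.018 455 -0.0162 0.0193 z [0.0978 0.1179] btop -0.0002
-0.014 458 -0.0167 0.0196 z [0.0979 0.1177] btop -0.001
-0.01 477 -0.0161 0.0196 z [0.0985 0.1177] btop 0.0002
-0.006 460 -0.0158 0.0204 z [0.0987 0.1182] btop 0.0007
-0.002 459 -0.0169 0.0201 z [0.0982 0.1177] btop -0.0002
0.002 490 -0.0167 0.0203 z [0.0991 0.1179] btop 0.0004
0.006 485 -0.0169 0.0202 z [0.0983 0.118 ] btop -0.0007
0.01 442 -0.015 0.0197 z [0.0987 0.1175] btop 0.0007
0.014 450 -0.0152 0.0195 z [0.0982 0.1169] btop 0.0004
0.018 461 -0.0156 0.0196 z [0.0984 0.1168] btop 0.0005
0.022 447 -0.0159 0.0195 z [0.0982 0.1169] btop -0.0002
0.026 960 -0.0158 0.0329 z [0.1086 0.1978] btop 0.0319
0.03 571 0.0096 0.033 z [0.1125 0.1995] btop 0.0324
0.034 432 0.0095 0.033 z [0.1165 0.1998] btop 0.0324
0.038 167 0.0096 0.033 z [0.1589 0.2002] btop 0.0325
0.042 157 0.0314 0.033 z [0.194  0.2004] btop 0.0324
0.046 251 -0.0051 0.0331 z [0.0971 0.2005] btop 0.0324
0.05 
[... 283 characters left out ...]
0082 0.0324 z [0.0991 0.1973] btop 0.0308
0.074 354 -0.0059 0.0324 z [0.0999 0.197 ] btop 0.0308
0.078 172 -0.0064 0.0321 z [0.0975 0.1921] btop 0.0308
0.082 162 -0.0061 0.0073 z [0.0979 0.1078] btop -0.0003
0.086 164 -0.0063 0.0073 z [0.0977 0.1073] btop -0.0001
0.09 165 -0.0062 0.0075 z [0.0987 0.1073] btop 0.0006
0.094 146 -0.0061 0.0073 z [0.0978 0.1072] btop 0.0004
0.098 163 -0.0057 0.0075 z [0.0986 0.1076] btop 0.0004
0.102 155 -0.0058 0.0075 z [0.0978 0.1074] btop 0.0007
0.106 152 -0.0059 0.0075 z [0.0985 0.1071] btop 0.0001
0.11 149 -0.0057 0.0073 z [0.0988 0.1072] btop 0.0002
0.114 161 -0.006 0.0071 z [0.0985 0.1075] btop 0.0014
0.118 141 -0.0063 0.0072 z [0.0983 0.1072] btop 0.0004
```

```bash
cat >> h.py <<'E'
V=np.array([-U[1],U[0],0])
q=(Ro.from_rotvec(-0.02*V)*Ro.from_quat(np.roll(down(Y),-1))).as_quat(); QT=[q[3],q[0],q[1],q[2]]
E
python3 - <<'E'
from h import *
p=np.array(state()["ee_pos"])
move_l(np.r_[p[:2],0.20],0.15)
s=TB-0.055*U
move_l(np.r_[s[:2],0.20],0.15,QT); rep()
move_l(np.r_[s[:2],0.1200],0.08); hold(0.2); rep()
im=snap("wrist","w3"); cv2.imwrite("pics/v3.png",im["frame"][120:330,140:512])
g=np.array(state()["ee_pos"])
P=cloud(im)[150:280,150:500].reshape(-1,3);P=P[(P[:,2]>.075)]
d=P-np.r_[g[:2],0];a=d@U;b=d@V
for x in np.arange(-.032,.16,.008):
    k=(a>=x)&(a<x+.008)
    if k.sum()>3: print(round(x+.004,3),k.sum(),b[k].min().round(4),b[k].max().round(4),"z",np.percentile(P[k,2],[98]).round(4),a[k].min().round(4))
E
```

```text
t10.60 gap0.0516 F[-1.2  0.1 -2.9] ee[ 0.4746 -0.0858  0.1999] Fax-1.2
 t11.95 gap0.0513 F[-0.6 -0.8 -3.5] ee[ 0.4747 -0.0864  0.1206] Fax-0.4
-0.028 1634 -0.0174 0.0331 z [0.2008] -0.032
-0.02 949 -0.0179 0.0195 z [0.1202] -0.024
-0.012 920 -0.0164 0.0195 z [0.12] -0.016
-0.004 944 -0.0165 0.0204 z [0.1206] -0.008
0.004 955 -0.0171 0.0202 z [0.1206] 0.0
0.012 890 -0.0165 0.02 z [0.12] 0.008
0.02 988 -0.0158 0.0307 z [0.1635] 0.016
0.028 2258 -0.0161 0.0334 z [0.2067] 0.024
0.036 901 0.0091 0.0333 z [0.2075] 0.032
0.044 572 0.0311 0.0331 z [0.2081] 0.04
0.052 203 -0.0052 0.033 z [0.2078] 0.048
0.06 317 -0.0074 0.0069 z [0.1071] 0.056
0.068 523 -0.0067 0.0321 z [0.1984] 0.064
0.076 346 -0.0083 0.0071 z [0.1074] 0.072
0.084 316 -0.0071 0.007 z [0.1075] 0.0801
0.092 318 -0.0074 0.0072 z [0.1073] 0.088
0.1 290 -0.0077 0.0069 z [0.1074] 0.096
0.108 281 -0.0062 0.007 z [0.1073] 0.104
0.116 285 -0.0066 0.007 z [0.1073] 0.112
0.124 269 -0.0067 0.0069 z [0.1075] 0.1201
0.132 275 -0.007 0.0069 z [0.1076] 0.128
0.14 278 -0.0073 0.0074 z [0.1075] 0.136
0.148 275 -0.0073 0.0075 z [0.1074] 0.144
0.156 379 -0.0142 0.0131 z [0.1076] 0.1521
```

View pics/v3.png

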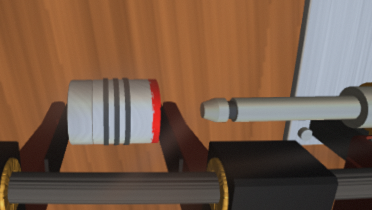

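The picture shows the cap level in the grip, its mouth at column 160, coaxial with B's tip at (202,108). Lateral error is under 0.5 mm. Pushing on, with the force watched.

Run:
```python
from h import *
def g(x,v=0.03): 
    p=TB+x*U; move_l(np.r_[p[:2],0.1193],v)
g(-0.05); hold(.15); b=np.array(rep("base")["ft_force"])
x=-0.05; pk=0
while x<0.022:
    x+=0.004 if x<-0.004 else 0.001
    g(x); s=state(); f=np.array(s["ft_force"])-b; ax=-f@U
    print("%.3f ax%.1f lat%.1f z%.1f gap%.4f real%.4f t%.1f"%(x,ax,f@V,f[2],s["finger_gap"],(np.array(s["ee_pos"])-TB)@U,s["time"]))
    if abs(f@V)>9 or abs(f[2])>12 or ax>(14.5 if x>0.009 else 18): break
```

```text
base t12.47 gap0.0515 F[ 1.1  0.4 -3.5] ee[ 0.4794 -0.0871  0.1192] Fax1.0
-0.046 ax0.8 lat0.2 z0.2 gap0.0512 real-0.0458 t12.8
-0.042 ax1.0 lat-1.1 z0.2 gap0.0513 real-0.0419 t13.0
-0.038 ax1.5 lat-0.2 z-0.4 gap0.0509 real-0.0379 t13.3
-0.034 ax0.6 lat-0.0 z0.4 gap0.0512 real-0.0339 t13.6
-0.030 ax2.1 lat-0.3 z-0.2 gap0.0511 real-0.0299 t13.9
-0.026 ax1.0 lat-1.4 z-0.0 gap0.0512 real-0.0259 t14.2
-0.022 ax0.9 lat-1.3 z-0.0 gap0.0516 real-0.0219 t14.4
-0.018 ax1.3 lat-0.8 z-0.7 gap0.0516 real-0.0179 t14.7
-0.014 ax1.7 lat-0.3 z-0.1 gap0.0511 real-0.0139 t15.0
-0.010 ax1.3 lat-0.9 z-0.3 gap0.0511 real-0.0099 t15.3
-0.006 ax2.1 lat-1.2 z0.2 gap0.0511 real-0.0059 t15.6
-0.002 ax1.4 lat0.3 z0.1 gap0.0510 real-0.0019 t15.9
-0.001 ax0.8 lat-1.3 z-1.0 gap0.0513 real-0.0010 t16.1
0.000 ax-0.0 lat-1.1 z0.3 gap0.0516 real0.0000 t16.4
0.001 ax0.7 lat-1.2 z1.1 gap0.0511 real0.0010 t16.6
0.002 ax0.5 lat-0.8 z0.5 gap0.0512 real0.0020 t16.9
0.003 ax1.3 lat-1.1 z0.9 gap0.0515 real0.0030 t17.1
0.004 ax0.9 lat-0.4 z0.8 gap0.0512 real0.0040 t17.4
0.005 ax0.4 lat-0.7 z0.4 gap0.0509 real0.0050 t17.6
0.006 ax0.5 lat0.5 z0.2 gap0.0514 real0.0060 t17.9
0.007 ax0.8 lat-1.1 z0.5 gap0.0513 real0.0070 t18.1
0.008 ax0.9 lat-0.1 z-0.2 gap0.0511 real0.0080 t18.4
0.009 ax0.2 lat-0.2 z-0.0 gap0.0513 real0.0090 t18.6
0.010 ax1.0 lat-1.1 z1.8 gap0.0512 real0.0102 t18.9
0.011 ax0.5 lat-0.5 z1.5 gap0.0512 real0.0112 t19.1
0.012 ax1.4 lat-0.7 z2.3 gap0.0514 real0.0123 t19.4
0.013 ax3.9 lat-0.7 z4.2 gap0.0514 real0.0127 t19.6
0.014 ax8.1 lat-0.6 z6.6 gap0.0515 real0.0129 t19.9
0.015 ax11.5 lat-1.1 z8.2 gap0.0519 real0.0130 t20.1
0.016 ax14.8 lat-1.3 z9.9 gap0.0515 real0.0131 t20.4
```

Run:
```python
from h import *
rep()
im4=snap("wrist","w4")
ee={"w3":np.array([0.4747,-0.0864,.1206]),"w4":np.array(state()["ee_pos"])}
for f in("w3","w4"):
    P=cloud(load(f)).reshape(-1,3);d=P-np.r_[ee[f][:2],0];a=d@U;b=d@V;z=P[:,2]
    k=(abs(a+.02)<.02)&(b>.0115)&(b<.018)&(z>.095)&(z<.125)
    print(f,"closed end",np.percentile(a[k],[0,.5,1,2,5]).round(4), "cap z",np.percentile(z[(a>-.02)&(a<-.01)&(abs(b)<.018)&(z<.13)],98).round(4),np.percentile(z[(a>.005)&(a<.015)&(abs(b)<.018)&(z<.13)],98).round(4))
    k=(a>.04)&(a<.075)&(abs(b)<.004)&(z>.09)&(z<.11); print(" tip",np.percentile(a[k],[0,.5,1,2,5]).round(4))
    for lo,hi in((.009,.013),(-.013,-.009)):
        k=(a>.07)&(a<.17)&(b>lo)&(b<hi)&(z>.095)&(z<.125)
        if k.any():print(" nut",np.percentile(a[k],[0,1,3,5]).round(4))
cv2.imwrite("pics/v4.png",cv2.resize(im4["frame"][170:320,170:440],None,fx=2.9,fy=2.9))
```

```text
t20.37 gap0.0515 F[-13.8   1.4   6.3] ee[ 0.5417 -0.0971  0.1192] Fax-13.8
w3 closed end [-0.0267 -0.0263 -0.0261 -0.0258 -0.025 ] cap z 0.12 0.1202
 tip [0.0539 0.054  0.0541 0.0542 0.0544]
 nut [0.1524 0.153  0.1532 0.1533]
 nut [0.1528 0.1528 0.153  0.153 ]
w4 closed end [-0.027  -0.0267 -0.0265 -0.0262 -0.0254] cap z 0.1188 0.1188
 tip [0.04   0.0403 0.0407 0.0411 0.0421]
 nut [0.0855 0.0858 0.0861 0.0863]
 nut [0.0855 0.0856 0.0859 0.086 ]
```

View pics/v4.png

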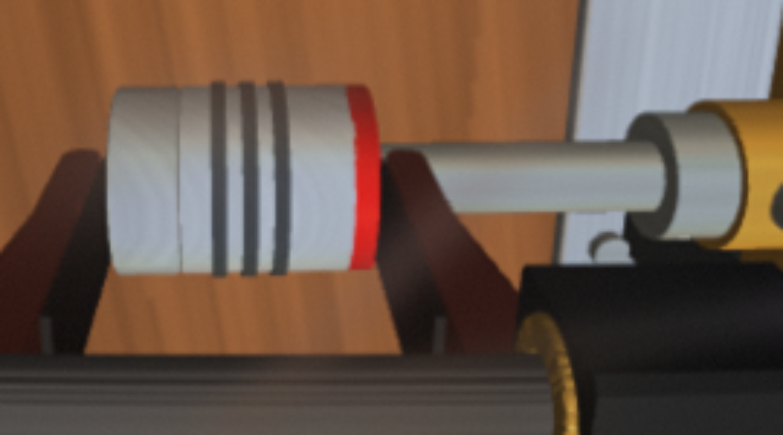

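The crop shows the closed end at column 108 and the collar, still squeezed, at column 375. Depth puts the tip 13.7 mm from the closed end, where home is 14 mm. So the cap looks home, although I never saw a seal peak in the at-rest force readings. I'll ease off, release and inspect.

Run:
```python
from h import *
p=TB+0.0145*U; move_l(np.r_[p[:2],0.1193],0.03); hold(.1); rep("eased")
gripper_open(); rep("open")
p=np.array(state()["ee_pos"])
move_l(np.r_[p[:2],0.19],0.15)
p=HB-0.012*U; move_l(np.r_[(p+0.0*V)[:2],0.235],0.2,down(Y)); hold(.2); rep()
im=snap("wrist","w5")
P=cloud(im).reshape(-1,3);C=im["frame"].reshape(-1,3).astype(int);d=P-HB;a=d@U;b=d@V;z=P[:,2]
red=(C[:,2]>110)&(C[:,1]<70)&(C[:,0]<80)&(abs(b)<.025)&(abs(a)<.06)&(z>.1)
print("red",red.sum(),np.percentile(a[red],[0,2,50,98,100]).round(4))
m=(abs(b)<.025)&(z>.095)&(z<.13)
cap=m&(abs(b)>.009)&(a<.05);print("cap end",np.percentile(a[cap],[0,.5,1,2]).round(4),"collar",np.percentile(a[cap],[98,99,99.5,100]).round(4))
n=m&(abs(b)>.009)&(a>.06);print("nut",np.percentile(a[n],[0,1,3]).round(4))
for x in np.arange(.014,.042,.002):
    k=m&(a>=x)&(a<x+.002)&(abs(b)<.025); print(round(x+.001,3),k.sum(),(np.percentile(z[k],98).round(4),b[k].max().round(4),b[k].min().round(4)) if k.sum() else "")
v=np.argwhere(red.reshape(384,512)).mean(0).astype(int);print(v)
y0,x0=max(v[0]-65,0),max(v[1]-110,0);cv2.imwrite("pics/v5.png",cv2.resize(im["frame"][y0:y0+130,x0:x0+200],None,fx=4,fy=4))
```

```text
eased t20.77 gap0.0517 F[-8.6  2.1  3.5] ee[ 0.5415 -0.0971  0.1193] Fax-8.9
open t21.50 gap0.0877 F[-0.1 -0.   0.6] ee[ 0.5431 -0.0973  0.1193] Fax-0.1
 t22.72 gap0.0878 F[ 0.3 -0.2 -0.4] ee[ 0.5264 -0.0946  0.2329] Fax0.3
red 311 [-0.0586  0.0261  0.0308  0.0344  0.0423]
cap end [-0.0242 -0.0238 -0.0237 -0.0229] collar [0.0335 0.034  0.0343 0.0348]
nut [0.0889 0.0894 0.0929]
0.015 82 (np.float64(0.1186), np.float64(0.0191), np.float64(-0.0164))
0.017 97 (np.float64(0.1186), np.float64(0.0191), np.float64(-0.0168))
0.019 87 (np.float64(0.1179), np.float64(0.0188), np.float64(-0.0166))
0.021 85 (np.float64(0.1188), np.float64(0.019), np.float64(-0.0166))
0.023 82 (np.float64(0.1178), np.float64(0.019), np.float64(-0.0168))
0.025 22 (np.float64(0.1167), np.float64(0.0165), np.float64(-0.0072))
0.027 51 (np.float64(0.1102), np.float64(0.0112), np.float64(-0.01))
0.029 138 (np.float64(0.1172), np.float64(0.0189), np.float64(-0.0191))
0.031 82 (np.float64(0.1178), np.float64(0.0191), np.float64(-0.0164))
0.033 83 (np.float64(0.1183), np.float64(0.0189), np.float64(-0.0167))
0.035 33 (np.float64(0.1172), np.float64(0.0184), np.float64(-0.0148))
0.037 21 (np.float64(0.1076), np.float64(0.007), np.float64(-0.0065))
0.039 33 (np.float64(0.1071), np.float64(0.0073), np.float64(-0.0064))
0.041 32 (np.float64(0.1079), np.float64(0.0072), np.float64(-0.0066))
0.043 36 (np.float64(0.1073), np.float64(0.0072), np.float64(-0.0063))
[185 301]
```

View pics/v5.png

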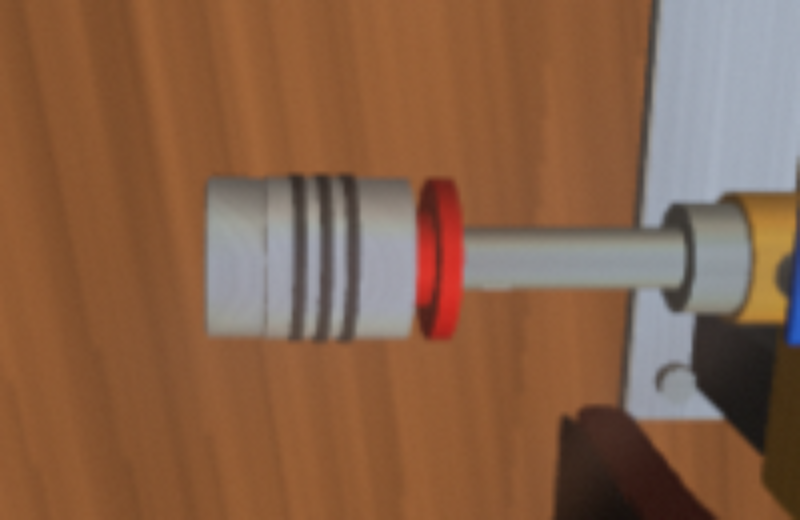

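The collar has sprung out: there is a red gap at columns 418–460, and the overall length is about 58.7 mm, so it is pressed in about 0.5 mm. Next I'll grip the metal body crosswise for the tug.

Run:
```python
from h import *
t=max((Y+np.pi/2,Y-np.pi/2),key=lambda t:-abs(inverse_kinematics(list(np.r_[HB[:2],.2]),down(t))[5]))
print(inverse_kinematics(list(np.r_[HB[:2],.2]),down(t)))
p=HB-0.004*U
move_to(np.r_[p[:2],0.20],down(t)); move_l(np.r_[p[:2],0.089],0.12); hold(.2)
b=np.mean([(hold(.03),state()["ft_force"])[1] for _ in range(5)],0);rep("base")
close();hold(.1);s=rep("closed")
if 0.034<s["finger_gap"]<0.042:
    x=0;st=.001;
    while x<0.012:
        x+=st; c=p-x*U; move_l(np.r_[c[:2],0.089],0.02); s=state(); f=np.array(s["ft_force"])-b
        print("%.4f ax%.1f lat%.1f z%.1f real%.4f t%.1f"%(x,f@U,f@V,f[2],(p-np.array(s["ee_pos"]))@U,s["time"]))
        if f@U>8.5: st=.0005
        if f@U>11.6: break
    for _ in range(5): hold(.1); f=np.array(state()["ft_force"])-b; print("hold",(f@U).round(1),((p-np.array(state()["ee_pos"]))@U).round(4))
```

```text
[-2.39595215e-01 -5.51413082e-02  1.43278124e+00 -4.44089210e-16
  1.76395272e+00  1.48920111e+00]
base t25.61 gap0.0880 F[-0.   0.4  0.3] ee[ 0.5348 -0.096   0.0893] Fax-0.1
closed t26.52 gap0.0389 F[-0.6  0.8  0.5] ee[ 0.5347 -0.0959  0.089 ] Fax-0.8
0.0010 ax0.3 lat-0.0 z-0.8 real0.0010 t26.8
0.0020 ax1.4 lat0.8 z-0.0 real0.0019 t27.0
0.0030 ax2.8 lat0.8 z-1.2 real0.0029 t27.3
0.0040 ax5.2 lat0.3 z-2.0 real0.0034 t27.5
0.0050 ax8.5 lat0.1 z-4.0 real0.0036 t27.8
0.0060 ax13.7 lat0.1 z-4.6 real0.0038 t28.0
hold 11.8 0.0038
hold 11.9 0.0038
hold 12.4 0.0038
hold 12.5 0.0038
hold 13.1 0.0038
```

It held 12–13 N for half a second with no creep: it stopped at 3.8 mm, which is the play plus the collet travel. Now I'll bring it back to home, let go, retreat and check.

Run:
```python
from h import *
p=HB-0.004*U
move_l(np.r_[p[:2],0.089],0.03); hold(.1); rep("back")
move_l(np.r_[(p+.0006*U)[:2],0.089],0.03); hold(.1); rep("home")
gripper_open(); rep("open")
move_l(np.r_[p[:2],0.20],0.12)
p=HB-0.012*U; move_to(np.r_[p[:2],0.235],down(Y)); hold(.3); rep()
im=snap("wrist","w6");top=snap("top","t6")
P=cloud(im).reshape(-1,3);d=P-HB;a=d@U;b=d@V;z=P[:,2]
m=(abs(b)<.025)&(z>.095)&(z<.13)
cap=m&(abs(b)>.009)&(a<.05);print("cap end",np.percentile(a[cap],[0,.5,1,2]).round(4),"collar",np.percentile(a[cap],[98,99,99.5,100]).round(4))
for x in np.arange(.019,.036,.002):
    k=m&(a>=x)&(a<x+.002); print(round(x+.001,3),k.sum(),b[k].max().round(4) if k.any() else "")
cv2.imwrite("pics/v6.png",np.hstack([cv2.resize(im["frame"][120:250,190:390],(400,260)),cv2.resize(top["frame"][100:240,120:335],(400,260))]))
```

```text
back t28.98 gap0.0387 F[ 0.7  0.4 -0.5] ee[ 0.5345 -0.0959  0.089 ] Fax0.7
home t29.32 gap0.0390 F[-2.8  1.1  0.7] ee[ 0.5348 -0.0959  0.0889] Fax-3.0
open t30.22 gap0.0880 F[-0.4  0.8 -0. ] ee[ 0.5353 -0.096   0.089 ] Fax-0.5
 t32.99 gap0.0878 F[-0.  -0.4 -0.9] ee[ 0.5268 -0.0947  0.2349] Fax0.0
cap end [-0.0235 -0.0233 -0.0232 -0.0224] collar [0.0336 0.0343 0.0344 0.0349]
0.02 87 0.0188
0.022 87 0.0189
0.024 38 0.0186
0.026 43 0.0106
0.028 49 0.0108
0.03 155 0.019
0.032 87 0.0187
0.034 71 0.0189
0.036 2 0.0027
```

View pics/v6.png

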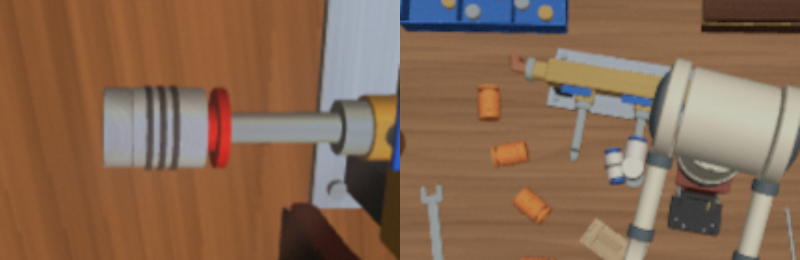

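The cap sits on B with its collar out (columns 210–230), A is bare, and nothing else has moved. Handing in.

```bash
python3 -c "
from h import *
job_done(); rep()"
```

```text
the job is handed in; nothing more can be done
the job is handed in; nothing more can be done
```

The stop end is now on the open outlet, pushed home and gripped, and the job is handed in; the robot's clock read about 33 s of the 72 s.

- **Move:** I squeezed the collar against the cap, drew the cap off outlet A, carried it over the elbow and pushed it onto outlet B until it hit a firm stop. The push peaked at about 15 N along the tube and 10 N upward, about 18 N combined. The tip was then 13.7 mm from the closed end, by depth measurement, against 14 mm nominal.
- **Release:** When I let go, the collar sprang out. Cap and collar measured about 58.7 mm overall, so the collar was pressed in about 0.5 mm, which is at the low edge of the gripped range.
- **Tug:** I held the metal body at 12–13 N for about 0.5 s, with a brief 13.7 N reading as the pull came on. The cap shifted about 3.8 mm, as play plus collet travel, and then held without creeping. I pushed it back home with about 3 N, released it and moved clear.
- **Final look:** The collar was still out, outlet A was bare, and nothing visible had been disturbed. The arm hid part of the bench in that view.

**Disagreement:** I never saw the seal's 8–13 N peak or its 5 N drag, probably because I read forces only at rest between steps. That the cap is past the seal rests on the measured depth, the sprung-out collar and the tug.

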